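# Close and bolt a sprung test fixture over a circuit board

### The arm

A 6-joint arm with a two-finger parallel gripper is mounted at the origin on a cart in front of the work surface, level with it; the furniture and walls round the work are solid. World frame = base frame: x ahead of the robot, y to its left, z up, the work surface at z = 0. Lengths are in m, angles in rad, forces in N, time in s.
With the tool pointing down it reaches from about 0.3 to 0.75 m from the base axis. Payload 8.5 kg.
Tool frame: the origin (TCP) lies midway between the tips of the shut fingers; the grasp point (between the pads) lies 19 mm behind it; z points along the fingers, y is the line along which they close (so a half turn about z gives the same grasp; the last joint's range is limited). The gripper opens to 85 mm and grips with 20 to 120 N. Pads are 22 mm wide; open, the fingers measure 114 mm over their backs; the gripper's body (76 mm by 85 mm) begins 54 mm behind the grasp point. The pads swing forward as they close: fully open they stand 13 mm farther back than shut.
Start: joints at [-1.335, 0.381, 1.297, -0, 1.464, -0.215], TCP at [0.24, -0.495, 0.231] pointing down, gripper open.
Joint ranges: [-3.11, 3.11], [-0.89, 2.33], [0.22, 2.48], [-1.42, 4.56], [0.17, 2.85], [-2.88, 2.88]. Speed limits (rad/s): [2.39, 2.39, 3.14, 3.14, 3.14, 3.14].

### API

Orientations are given as a unit quaternion [x, y, z, w].
In Python, from rig import r gives the robot as it stands.
- The arm moves only by the tool move_arm, never from a script. Its argument "commands" is one flat list of numbers, 7 for each row, row after row: the turn, a rotation vector about the tool's x, y, z in degrees, then the shift along the tool's x, y, z in mm, then the opening, from 0 (shut) to 1 (fully open). In form: [rx, ry, rz, tx, ty, tz, gripper, rx, ry, rz, tx, ty, tz, gripper, ...]. A call has 1 to 12 rows; each row is the pose to reach, as a shift and turn from the pose commanded when the call began, along the tool's axes at that moment; what a row does not reach only later rows make up. A row lasts 1/8 s, in which the tool goes at most 62.5 mm and 10.7 degrees, less where a joint would pass 70% of its speed; a pose out of reach is approached as far as the arm can. A call with a gripper value outside its range is refused whole. The fingers move at their own pace and stop on an object; the grip force is fixed at half the most. Time passes only in rows, so rows that repeat a pose let the fingers close. It gives the time, the measured TCP pose, the force, the opening and the grip force at its end, in the units of the state.
- r.get_state(): the state, without advancing time (a new reading comes with each control period).
- r.snapshot(name): name is "scene" or "top" or "wrist"; returns the picture (420x560x3 uint8, blue, green, red); there is no depth.
- r.camera_params(name): a dict with "vertical_fov" (degrees; the focal length in pixels is half the picture's height over the tangent of half this angle, whatever the lens; pixels are square), "cx", "cy" (the principal point, pixels), "k1" (the pictures are not rectified: a ray, as slopes to the right and down, at radius r is drawn at 1 + k1 r^2 times it, then the intrinsics apply), "camera_from_world" (4x4, takes a point from world to camera coordinates); the wrist camera has in their place "T_tool_cam" (4x4, takes a point from camera to tool coordinates, whose origin is the TCP and whose axes are the flange's). Camera axes: x right, y up, looking along -z (the intrinsics and any distortion apply to the point x, -y, -z); pixel columns grow to the right and rows downward; lengths in m; the calibration is good to about 2 mm. A picture is of the moment at which its call begins: read the wrist's pose just before it. camera_params takes no time and is no camera call.
- r.sign_off(): hands the job in; it is judged then, once.
The state is a dict: "clock": time; "joint_positions": joint angles; "dq": joint speeds; "joint_efforts": joint torques, N m; "tcp_pos": TCP position; "ee_rot": TCP orientation; "ft_force": force on the tool from outside, world axes, zero at the start; "torque": the same for the moment, N m; "gripper_width": finger opening in m; "grasp_force": force on a finger pad.
Only numpy, scipy, OpenCV 4.12 (cv2) and the standard library are available. Lean on these libraries where they do the work, as an engineer would, in place of code of your own. Each camera call takes 0.05 s, during which the arm holds its last target. There are 200 camera calls.

### The job

Get the circuit board ready for its test: push the fixture's tray fully home, press the sprung pressure plate down until it lies level, and while you hold it down slide the red bolt all the way under the steel strike at the side so that the plate stays down when you let go. Feel for it with light fingertip pressure, never pushing with more than about two kilograms, and leave the tools lying round it where they are.

Things in the scene. Friction and masses are not known exactly. Their poses are not given: they have to be found in the camera images.
- fixture: Dark bench plate of the test fixture, fixed, 190x160x5 mm, x -105..85 mm; origin on the bench, x to the hinged back, y left, z up. On its studs the grey chassis stands h = 0 to 15 mm high, a setting that is not measured: add h to every height given here. Chassis 33 mm high; hinge axis x=66, z=67 mm. Steel strike on the right: upright y -75..-69, lip x -67..-37, y -74..-54, z 81..88 mm
- tray (a joint): Slide of the black tray with the green board along the fixture's x, in m: 0 = home on its end stop, grows to the operator (to 0.028), friction 1.5 N. Blue grip: front face at x=-112 mm when home, y -30..30, z 36..70 mm, 12 mm thick; push it along +x. When more than about 6 mm out, the tray's fence stands under two white posts of the plate and keeps it from coming level.
- plate (a joint): Angle of the aluminium frame plate about its hinge at the back, rad: 0 = level, on its hard stop; springs hold it open, front edge up, at 0.65. Red thumb pad on it: see bolt. Pressed there the springs push back with about 3 N when open, 8 N when level. Let go, it swings open unless bolted; bolted, it rises until the nose bears on the strike, at about 0.02.
- bolt (a joint): Slide bolt on the plate, m: 0 = drawn back, 0.018 = home on its end stop, nose 10 mm under the strike; moves along -y, friction 2 N. Nose enters only within 0.015 rad of level, else butts. Its red pad, 38 mm (x) by 42 (y), is centred at x=-52, y=+3 mm less the travel, top 16 mm above the hinge axis when level. At its right edge a lip 6 mm thick rises 14 mm: press the pad, push the lip along -y.
- flux_tin_mid (a point): Bystander to be left alone: red round flux tin, 56 mm across, 20 mm high; this point is its centre.
- pliers_blue_mid (a point): Bystander to be left alone: spring cutters with blue grips, 151x50x14 mm, lying flat, the right-hand pair; this point is its centre.
- acid_brush_0_mid (a point): Bystander to be left alone: flux brush, 147 mm long, 10 mm thick, lying flat; this point is its centre.
- screwdriver_0_mid (a point): Bystander to be left alone: small screwdriver with a yellow handle, 137 mm long, 16 mm thick, lying flat; this point is its centre.
- tweezers_a_mid (a point): Bystander to be left alone: steel tweezers, 120 mm long, 9 mm thick, lying flat; this point is its centre.
- loupe_mid (a point): Bystander to be left alone: black eye loupe, 41 mm across, 38 mm high, standing; this point is its centre.
- cutters_blue_mid (a point): Bystander to be left alone: spring cutters with blue grips, 135x50x14 mm, lying flat, the left-hand pair; this point is its centre.

How it is judged:
By the outcome, as a careful person would: the job done as asked, in the order asked, and still so for the second after the job is handed in, with the robot touching nothing.
It also fails if it takes over 48 s, if anything falls off the work surface, if the arm or the gripper's body presses on something with over 40 N, if the wrist force passes 120 N, or if a joint passes its speed limit or range.

## Working session

There is one attempt and no reset: what is moved stays moved. The work goes in short steps, Python scripts to look and compute and a tool call to move; the robot and the scene stay as the last step left them, time stands still between calls to the robot, and variables do not carry over. Pictures are saved under pics/ and viewed, at most 10 in all, crops included, and the job is handed in when it is done.

Besides the shell and the picture viewer there is one more tool, called after ">>>" as name(argument=value, ...), one argument or row to a line, values as JSON. move_arm: Moves the arm, as the interface text tells. Its arguments: {"type":"object","properties":{"commands":{"type":"array"}},"required":["commands"]}

```bash
mkdir -p pics; ls
python3 - <<'E'
from rig import r
import cv2
for n in("scene","top"):
    cv2.imwrite(f"pics/{n}0.png",r.snapshot(n)); print(n,r.camera_params(n))
print(r.camera_params("wrist")); s=r.get_state(); print(s)
E
```

```text
pics
scene {'vertical_fov': 54.03843147873476, 'cx': 277.2214189810308, 'cy': 213.07171062930917, 'k1': -0.07269787534446348, 'camera_from_world': array([[-0.68630433, -0.72690405, -0.02443089,  0.33712809],
       [ 0.33591468, -0.34658831,  0.87580698, -0.28294982],
       [-0.64509511,  0.59286343,  0.4820428 , -0.99894566],
       [ 0.        ,  0.        ,  0.        ,  1.        ]])}
top {'vertical_fov': 56.5083359885757, 'cx': 271.78320238584826, 'cy': 210.43527390427442, 'k1': 0.022806686049596268, 'camera_from_world': array([[ 0.01311008, -0.99988769, -0.00726226, -0.03649917],
       [ 0.99773139,  0.0126015 ,  0.06613071, -0.54406613],
       [-0.06603176, -0.00811276,  0.99778454, -1.11046565],
       [ 0.        ,  0.        ,  0.        ,  1.        ]])}
{'vertical_fov': 67.63469839583814, 'cx': 274.4877335844124, 'cy': 214.7537067094639, 'k1': -0.0021857370913463624, 'T_tool_cam': array([[-5.71480481e-04,  9.50592923e-01,  3.10439636e-01,
         8.05588365e-02],
       [ 9.99999783e-01,  6.44769716e-04, -1.33466114e-04,
         3.83115269e-04],
       [-3.27034020e-
[... 180 characters left out ...]
ns': array([-1.33530976e+00,  3.81139500e-01,  1.29816691e+00,  4.18477207e-05,
        1.46359549e+00, -2.15298185e-01]), 'dq': array([ 1.01119548e-04,  6.05193155e-04, -3.74069154e-03,  7.22781149e-04,
        8.75352098e-04, -6.24915184e-05]), 'joint_efforts': array([ 4.26480183e-03, -4.49220049e+01, -2.31656152e+01, -9.77232708e-05,
        3.72105249e-03, -2.86468214e-06]), 'tcp_pos': array([ 0.23956639, -0.49479586,  0.23077377]), 'ee_rot': array([ 9.74706784e-01,  2.23486589e-01,  1.41934273e-05, -6.54800736e-04]), 'ft_force': array([0.36970911, 0.25192119, 0.25070778]), 'torque': array([ 0.01276182, -0.05056676,  0.00223087]), 'grasp_force': 0.0, 'gripper_width': 0.08542099110888296}
```

View pics/scene0.png

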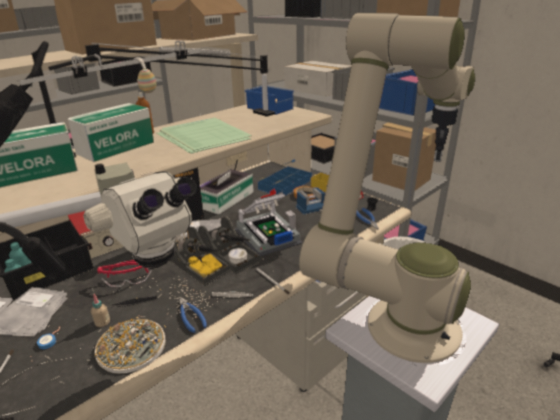

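View pics/top0.png

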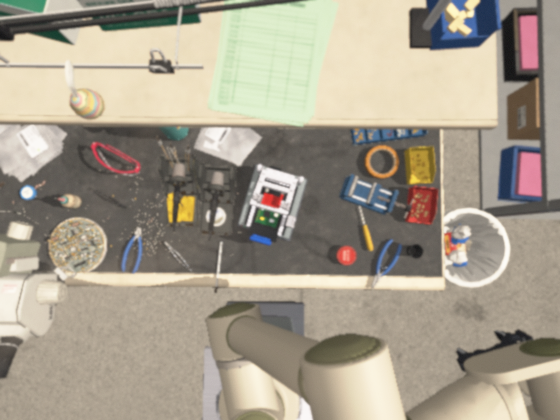

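The fixture is at about (275,203) in the top view and (268,225) in the scene view. Blue grip is at (262,240) in top. I'll enlarge both crops into one picture.

Run:
```python
import cv2,numpy as np
t=cv2.imread("pics/top0.png")[150:260,225:325]; s=cv2.imread("pics/scene0.png")[180:270,215:315]
a=cv2.resize(t,None,fx=4,fy=4,interpolation=2); b=cv2.resize(s,None,fx=4,fy=4,interpolation=2)
c=np.zeros((440,800,3),np.uint8); c[:,:400]=a; c[:360,400:]=b
cv2.imwrite("pics/crop.png",c)
```

```text
(no output)
```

View pics/crop.png

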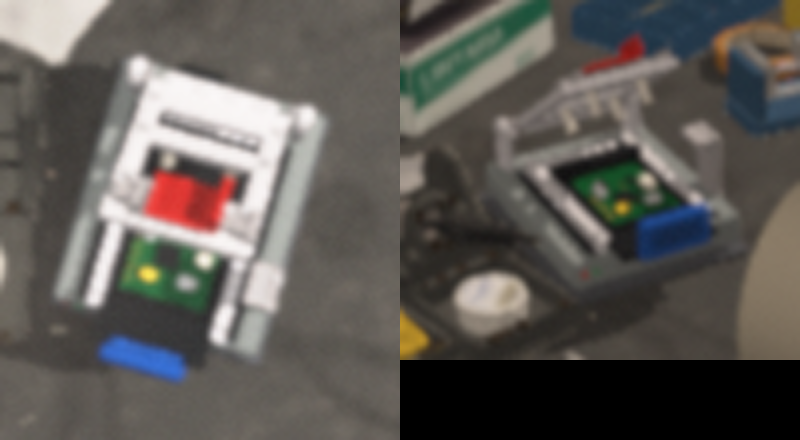

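The crops show the plate open, red pad around top pixel (271,200), the blue grip at (261,240) and the strike at (290,221); yaw is about -15°. I'll measure these roughly, then use the wrist camera.

```bash
cat > h.py <<'E'
import cv2,numpy as np
from rig import r
from scipy.spatial.transform import Rotation as R
def cam(n,state=None):
    p=r.camera_params(n); f=210/np.tan(np.radians(p["vertical_fov"]/2))
    if n=="wrist":
        T=np.eye(4);T[:3,:3]=R.from_quat(state["ee_rot"]).as_matrix();T[:3,3]=state["tcp_pos"]; M=T@p["T_tool_cam"]
    else: M=np.linalg.inv(p["camera_from_world"])
    return dict(M=M,f=f,cx=p["cx"],cy=p["cy"],k=p["k1"])
def ray(c,u,v):
    K=np.array([[c["f"],0,c["cx"]],[0,c["f"],c["cy"]],[0,0,1]])
    q=cv2.undistortPoints(np.array([[[u,v]]],float),K,np.array([c["k"],0,0,0,0.]))[0,0]
    return c["M"][:3,3],c["M"][:3,:3]@np.array([q[0],-q[1],-1])
def onz(c,u,v,z):
    o,d=ray(c,u,v); return o+d*(z-o[2])/d[2]
def proj(c,P):
    q=np.linalg.inv(c["M"])@np.append(P,1); x,y=q[0]/-q[2],-q[1]/-q[2]; s=1+c["k"]*(x*x+y*y)
    return np.array([c["cx"]+c["f"]*s*x,c["cy"]+c["f"]*s*y])
def tri(*rs):
    A=np.zeros((3,3));b=np.zeros(3)
    for o,d in rs:
        d=d/np.linalg.norm(d);Q=np.eye(3)-np.outer(d,d);A+=Q;b+=Q@o
    P=np.linalg.solve(A,b); return P,[np.linalg.norm((np.eye(3)-np.outer(d,d)/(d@d))@(P-o)) for o,d in rs]
def blob(im,lo,hi,roi=None):
    m=cv2.inRange(cv2.cvtColor(im,cv2.COLOR_BGR2HSV),lo,hi)
    if roi: z=np.zeros_like(m);a,b,c,d=roi;z[b:d,a:c]=m[b:d,a:c];m=z
    cs=cv2.findContours(m,cv2.RETR_EXTERNAL,cv2.CHAIN_APPROX_NONE)[0]
    return max(cs,key=cv2.contourArea)
E
python3 - <<'E'
from h import *
c=cam("top"); s=cam("scene")
it=cv2.imread("pics/top0.png"); 
b=blob(it,(105,120,80),(130,255,255),(225,225,300,260)); print(cv2.minAreaRect(b))
print("grip",onz(c,*cv2.minAreaRect(b)[0],.065))
for u,v in[(260,164.5),(301.5,179),(254,172),(290.5,221),(243,225)]: print(onz(c,u,v,.08).round(3),onz(c,u,v,.03).round(3))
P=tri(ray(c,290.5,219),ray(s,391/1,0)) if 0 else tri(ray(c,290.5,221),ray(s,215+300/4,180+132/4)); print("strike",P)
print("hingeL",tri(ray(c,260,167),ray(s,215+107/4,180+125/4)))
E
```

```text
((260.34405517578125, 238.8532257080078), (21.45530891418457, 6.992132186889648), 16.699243545532227)
grip [0.46255727 0.00059209 0.065     ]
[0.667 0.004 0.08 ] [0.676 0.006 0.03 ]
[ 0.628 -0.11   0.08 ] [ 0.635 -0.114  0.03 ]
[0.646 0.02  0.08 ] [0.654 0.023 0.03 ]
[ 0.512 -0.081  0.08 ] [ 0.514 -0.083  0.03 ]
[0.5   0.048 0.08 ] [0.501 0.052 0.03 ]
strike (array([ 0.51197195, -0.08033906,  0.09518568]), [np.float64(0.0005292511077703587), np.float64(0.0005292511077705053)])
hingeL (array([0.65941462, 0.00354241, 0.07861943]), [np.float64(0.0006215224580893642), np.float64(0.0006215224580892649)])
```

>>> move_arm(
  commands=[0,0,-5,46,-31,-2,0,0,0,-10,92,-61,-4,0,0,0,-15,138,-92,-6,0,0,0,-20,184,-122,-8,0,0,0,-25,229,-153,-10,0,0,0,-30,275,-183,-12,0,0,0,-35,321,-214,-14,0,0,0,-40,367,-245,-16,0,0,0,-44,413,-275,-18,0,0,0,-47.5,459,-306,-20,0,0,0,-47.5,459,-306,-20,0,0,0,-47.5,459,-306,-20,0],
)

```text
clock: 1.6
tcp_pos: [0.5191, -0.0198, 0.2509]
ee_rot: [0.802, 0.597, -0.0, -0.0]
ft_force: [-0.4, -0.4, 0.6]
gripper_width: -0.0001
grasp_force: 0.0
```

Run:
```python
from h import *
s=r.get_state(); im=r.snapshot("wrist"); cv2.imwrite("pics/w1.png",im); print(s["clock"],s["tcp_pos"],s["ee_rot"],s["ft_force"])
np.save("w1.npy",np.r_[s["tcp_pos"],s["ee_rot"]])
```

```text
1.6 [ 0.5191491  -0.01978267  0.25094888] [ 8.02148364e-01  5.97124577e-01 -4.02228603e-04 -2.83304511e-04] [-0.44813939 -0.35719086  0.63403373]
```

View pics/w1.png

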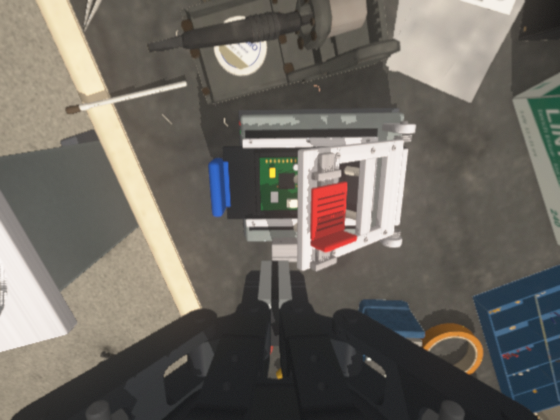

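The view has fixture +x to the right and +y up: grip at (220,187), red pad at (330,215), strike at (285,252) beside the fingers, hinge ends at (405,128) and (393,240). A second view after a shift to the operator's side gives stereo.

>>> move_arm(
  commands=[0,0,0,0,-45,0,0,0,0,0,0,-85,0,0,0,0,0,0,-85,0,0,0,0,0,0,-85,0,0],
)

```text
clock: 2.15
tcp_pos: [0.4383, 0.0038, 0.2516]
ee_rot: [0.803, 0.596, 0.0, 0.0]
ft_force: [-0.1, -0.6, 0.5]
gripper_width: 0.0002
grasp_force: 0.0
```

Run:
```python
from h import *
s=r.get_state(); im=r.snapshot("wrist"); cv2.imwrite("pics/w2.png",im); print(s["clock"],s["tcp_pos"],s["ee_rot"],s["ft_force"])
np.save("w2.npy",np.r_[s["tcp_pos"],s["ee_rot"]])
i1=cv2.imread("pics/w1.png")
o=np.zeros((600,800,3),np.uint8)
o[:,:400]=cv2.resize(i1[100:280,200:320],(400,600),interpolation=2)
o[:,400:]=cv2.resize(im[100:280,290:410],(400,600),interpolation=2)
cv2.imwrite("pics/w12.png",o)
```

```text
2.15 [0.43829153 0.00384908 0.25159766] [8.02661404e-01 5.96434785e-01 2.53727270e-04 3.92837926e-04] [-0.0955717  -0.57784708  0.54625586]
```

View pics/w12.png

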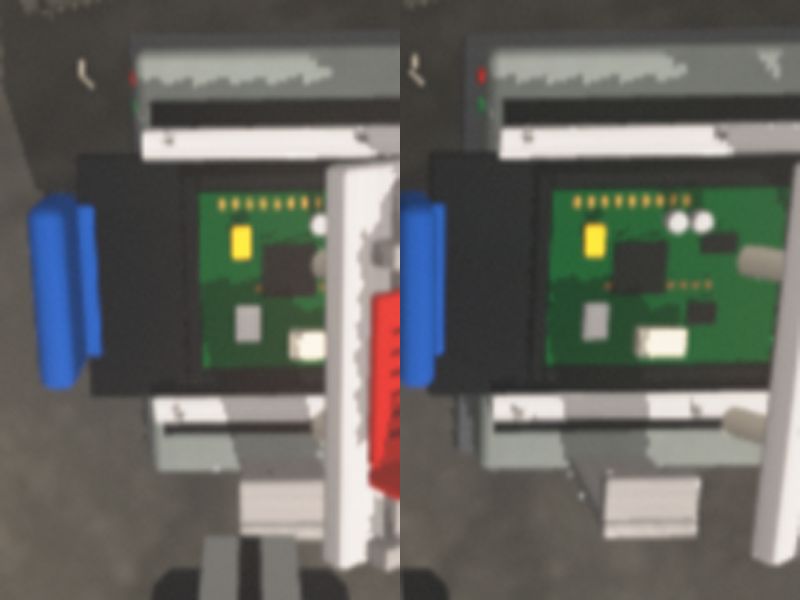

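Left panel (w1) shows the strike lip with its inner front corner at (240,480); the right panel (w2) shows it at (605,477)–(699,537). Rail front corners match in both: (142,133)/(500,130) and (152,397)/(493,397). Triangulating.

Run:
```python
from h import *
W=[]
for n in("w1","w2"):
    a=np.load(n+".npy"); W.append(cam("wrist",dict(tcp_pos=a[:3],ee_rot=a[3:])))
p1=lambda u,v:ray(W[0],200+u/3.3333,100+v/3.3333); p2=lambda u,v:ray(W[1],290+(u-400)/3.3333,100+v/3.3333)
Y=np.radians(-16.7)
F={}
for k,a,b in [("strike",(240,480),(605,477)),("strikeO",(240,535),(605,538)),("railL",(142,133),(500,130)),("railLi",(142,160),(500,160)),("railR",(152,397),(493,397)),("yellow",(241,243),(595,240)),("chipw",(248,323),(595,321)),("ledr",(133,77),(482,75)),("gripIn",(80,207),(430,205))]:
    if k=="gripIn": a=(97,355);b=(442,353)
    P,e=tri(p1(*a),p2(*b)); F[k]=P; print(k,P.round(4),np.round(e[0],4))
d=F["railL"]-F["railR"]; print("yaw",np.degrees(np.arctan2(-d[0],d[1])))
d=F["strike"]-F["strikeO"]; print("yaw",np.degrees(np.arctan2(-d[0],d[1])))
c=W[1]
# long edges yaw: rail left front edge to the far end on plane
for z in(.04,.045): print(onz(c,290+100/3.3333,100+130/3.3333,z),onz(c,290+400/3.3333,100+123/3.3333,z))
# grip in w1 and both strike edges at plausible z
im=cv2.imread("pics/w1.png"); b=blob(im,(105,120,60),(130,255,255),(195,140,245,230)); print(cv2.minAreaRect(b))
for z in(.09,.095,.1):
  for q in[(605,477),(699,477),(605,538),(699,538)]: print(z,onz(c,290+(q[0]-400)/3.3333,100+q[1]/3.3333,z).round(4))
```

```text
strike [ 0.5024 -0.0692  0.0897] 0.0
strikeO [ 0.4973 -0.086   0.0953] 0.001
railL [0.5017 0.0394 0.0472] 0.0001
railLi [0.4992 0.031  0.05  ] 0.0004
railR [ 0.4768 -0.047   0.0507] 0.0004
yellow [ 0.5224 -0.0033  0.0529] 0.0001
chipw [ 0.5166 -0.0306  0.0515] 0.0001
ledr [0.5024 0.0567 0.0291] 0.0
gripIn [ 0.4639 -0.0265  0.0517] 0.0
yaw -16.080248472290524
yaw -16.73755694041304
[0.50256226 0.03869047 0.04      ] [0.5982514  0.01217881 0.04      ]
[0.5019935  0.03927459 0.045     ] [0.59633583 0.01313608 0.045     ]
((219.79409790039062, 186.82350158691406), (58.05925369262695, 20.017786026000977), 85.60128784179688)
0.09 [ 0.5024 -0.0691  0.09  ]
0.09 [ 0.5309 -0.0777  0.09  ]
0.09 [ 0.4978 -0.09    0.09  ]
0.09 [ 0.5269 -0.0989  0.09  ]
0.095 [ 0.5017 -0.0667  0.095 ]
0.095 [ 0.5298 -0.0752  0.095 ]
0.095 [ 0.4972 -0.0873  0.095 ]
0.095 [ 0.5258 -0.0959  0.095 ]
0.1 [ 0.501  -0.0642  0.1   ]
0.1 [ 0.5286 -0.0726  0.1   ]
0.1 [ 0.4966 -0.0845  0.1   ]
0.1 [ 0.5247 -0.093   0.1   ]
```

>>> move_arm(
  commands=[0,0,0,0,-15,50,0,0,0,0,0,-15,100,0,0,0,0,0,-15,150,0,0,0,0,0,-15,185,0,0,0,0,0,-15,196,0,0,0,0,0,-15,196,0],
)

```text
clock: 2.95
tcp_pos: [0.4242, 0.0087, 0.0553]
ee_rot: [0.802, 0.597, -0.0, -0.0]
ft_force: [0.2, -0.3, 0.7]
gripper_width: 0.0002
grasp_force: 0.0
```

>>> move_arm(
  commands=[0,0,0,0,6,0,0,0,0,0,0,11,0,0,0,0,0,0,15,0,0,0,0,0,0,19,0,0,0,0,0,0,22,0,0,0,0,0,0,25,0,0,0,0,0,0,28,0,0],
)

```text
clock: 3.82
tcp_pos: [0.4505, 0.0011, 0.0553]
ee_rot: [0.802, 0.597, -0.0, -0.0]
ft_force: [-0.7, 1.9, -0.1]
gripper_width: -0.0002
grasp_force: 0.8
```

>>> move_arm(
  commands=[0,0,0,0,2,0,0,0,0,0,0,4,0,0,0,0,0,0,6,0,0],
)

```text
clock: 4.2
tcp_pos: [0.4563, -0.0007, 0.0553]
ee_rot: [0.802, 0.597, -0.0, -0.0]
ft_force: [-1.6, 1.1, 0.1]
gripper_width: 0.0002
grasp_force: 0.8
```

>>> move_arm(
  commands=[0,0,0,0,1,0,0,0,0,0,0,2,0,0],
)

```text
clock: 4.45
tcp_pos: [0.4581, -0.0013, 0.0553]
ee_rot: [0.802, 0.597, -0.0, -0.0]
ft_force: [-1.7, 1.5, 1.9]
gripper_width: 0.0002
grasp_force: 0.8
```

Pushing at friction force only; continue in 1 mm steps.

>>> move_arm(
  commands=[0,0,0,0,1,0,0,0,0,0,0,2,0,0],
)

```text
clock: 4.7
tcp_pos: [0.4589, -0.0015, 0.0552]
ee_rot: [0.802, 0.597, -0.001, -0.001]
ft_force: [-7.7, 3.2, 5.4]
gripper_width: -0.0002
grasp_force: 4.4
```

>>> move_arm(
  commands=[0,0,0,0,1,0,0,0,0,0,0,2,0,0],
)

```text
clock: 4.95
tcp_pos: [0.459, -0.0015, 0.0551]
ee_rot: [0.802, 0.597, -0.002, -0.003]
ft_force: [-15.1, 5.4, 13.0]
gripper_width: 0.0002
grasp_force: 8.2
```

>>> move_arm(
  commands=[0,0,0,0,1,0,0],
)

```text
clock: 5.08
tcp_pos: [0.4591, -0.0015, 0.0551]
ee_rot: [0.802, 0.597, -0.003, -0.004]
ft_force: [-18.7, 6.0, 15.2]
gripper_width: -0.0002
grasp_force: 10.1
```

>>> move_arm(
  commands=[0,0,0,0,1,0,0],
)

```text
clock: 5.2
tcp_pos: [0.4591, -0.0015, 0.055]
ee_rot: [0.802, 0.597, -0.004, -0.004]
ft_force: [-22.7, 6.3, 17.6]
gripper_width: -0.0001
grasp_force: 12.1
```

>>> move_arm(
  commands=[0,0,0,0,-20,0,0,0,0,0,0,-28,-20,0,0,0,0,0,-28,-75,0,0,0,0,0,-28,-130,0,0,0,0,0,-28,-150,0,0,0,0,0,-28,-150,0],
)

```text
clock: 5.95
tcp_pos: [0.4378, 0.0047, 0.2065]
ee_rot: [0.802, 0.597, 0.001, 0.002]
ft_force: [-0.9, -0.8, -0.7]
gripper_width: -0.0001
grasp_force: 0.0
```

```bash
cat >> h.py <<'E'
O=np.array([.5815,-.035]); th=np.radians(-16.3)
def loc(p):
    d=np.array(p[:2])-O; c,s=np.cos(th),np.sin(th); return np.array([c*d[0]+s*d[1],-s*d[0]+c*d[1],p[2]])*1e3
E
python3 - <<'E'
from h import *
s=r.get_state(); im=r.snapshot("wrist"); cv2.imwrite("pics/w3.png",im)
a=R.from_quat(s["ee_rot"]).as_matrix(); print(s["clock"],loc(s["tcp_pos"]).round(1),s["ft_force"],a.round(3))
W=cam("wrist",s)
b=blob(im,(105,120,60),(130,255,255),(100,100,400,250)); print(cv2.boundingRect(b),cv2.minAreaRect(b))
m=blob(im,(0,150,90),(8,255,255)); print(cv2.boundingRect(m),cv2.minAreaRect(m))
E
```

```text
5.95 [-149.    -2.2  206.5] [-0.9105459  -0.75079847 -0.7117111 ] [[ 0.287  0.958  0.004]
 [ 0.958 -0.287 -0.001]
 [-0.     0.004 -1.   ]]
(311, 164, 17, 68) ((319.0, 197.5), (67.0, 16.0), 90.0)
(446, 196, 49, 86) ((465.8961486816406, 240.23501586914062), (82.74600219726562, 49.12272262573242), 81.11934661865234)
```

View pics/w3.png

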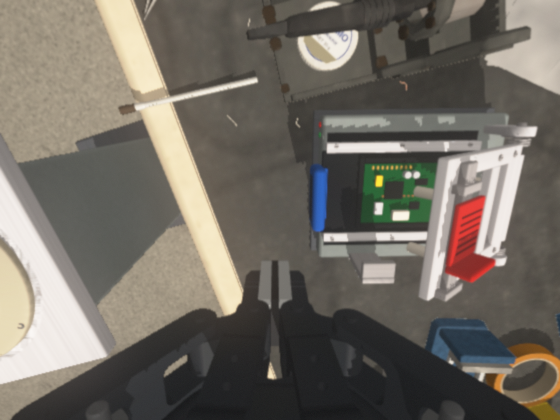

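The grip, at (319,198), is now flush with the chassis front, so the tray is home. The open plate's red pad is at (465,235), with its lip at (470,268). Checking y offsets with known heights.

Run:
```python
from h import *
s=r.get_state(); W=cam("wrist",s)
for z in(.072,.076):
  for v in(164,231): print("grip",z,loc(onz(W,319,v,z)).round(1))
im=cv2.imread("pics/w3.png")
# w3 taken .05s before; static.  predicted pixels of pad corners when open, for several h
c,sn=np.cos(.65),np.sin(.65)
Rl=lambda x,y,z:np.r_[O+np.array([[np.cos(th),-np.sin(th)],[np.sin(th),np.cos(th)]])@np.array([x,y]),z]
for h in(0,4,8,12):
  o=[]
  for x in(-71,-33):
    for y,zz in((24,16),(-18,30)):
      a=x-66; X=66+a*c+zz*sn; Z=67+h-a*sn+zz*c
      o.append(proj(W,Rl(X*1e-3,y*1e-3,Z*1e-3)).round(0))
  # strike inner front/back corners
  o+= [proj(W,Rl(x*1e-3,-.054,(88+h)*1e-3)).round(0) for x in(-67,-37)]
  print(h,*o)
```

```text
grip 0.072 [-109.1   34.1   72. ]
grip 0.072 [-106.8  -29.2   72. ]
grip 0.076 [-109.7   34.7   76. ]
grip 0.076 [-107.4  -27.7   76. ]
0 [461. 202.] [473. 272.] [486. 193.] [496. 256.] [364. 262.] [396. 262.]
4 [465. 204.] [477. 275.] [490. 194.] [500. 258.] [365. 264.] [398. 264.]
8 [469. 206.] [481. 278.] [494. 196.] [504. 261.] [366. 266.] [399. 266.]
12 [473. 208.] [485. 282.] [498. 198.] [508. 263.] [367. 268.] [401. 268.]
```

```bash
sed -i 's/^O=.*/O=np.array([.5804,-.0316]); th=np.radians(-16.3)/' h.py
cat > st.py <<'E'
from h import *
s=r.get_state(); l=loc(s["tcp_pos"]); f=s["ft_force"]; c,n=np.cos(th),np.sin(th)
print(round(s["clock"],2),l.round(1),"F local",np.round([c*f[0]+n*f[1],-n*f[0]+c*f[1],f[2]],1))
E
echo
```

>>> move_arm(
  commands=[0,0,0,4,45,0,0,0,0,0,8,90,0,0,0,0,0,11,132,0,0,0,0,0,11,132,12,0,0,0,0,11,132,25,0,0,0,0,11,132,25,0],
)

```text
clock: 6.75
tcp_pos: [0.5653, -0.0219, 0.1787]
ee_rot: [0.802, 0.597, -0.001, -0.001]
ft_force: [0.2, -0.1, 0.4]
gripper_width: -0.0001
grasp_force: 0.0
```

```bash
python3 st.py; python3 -c "
from h import *
cv2.imwrite('pics/w4.png',r.snapshot('wrist'))"
```

```text
6.75 [-17.3   5.1 178.7] F local [ 0.2 -0.   0.4]
```

View pics/w4.png

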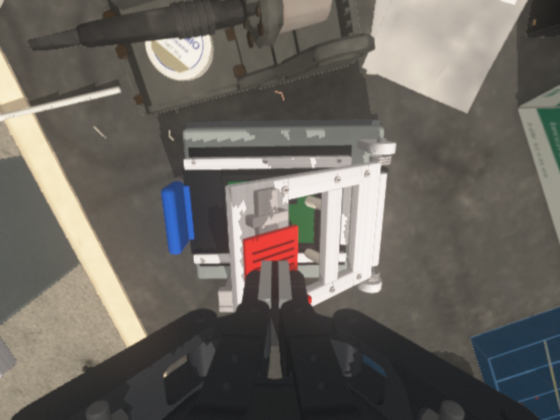

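The fingertips (275,262) are over the red pad, which spans columns 245–298, and the lip is to their right. Following the plate's arc down.

>>> move_arm(
  commands=[0,0,0,0,2,6,0,0,0,0,0,2,12,0,0,0,0,0,-4,20,0,0,0,0,0,-10,27,0,0,0,0,0,-10,27,0],
)

```text
clock: 7.42
tcp_pos: [0.5568, -0.0194, 0.1532]
ee_rot: [0.802, 0.597, 0.0, 0.0]
ft_force: [1.5, 0.3, 3.1]
gripper_width: 0.0001
grasp_force: 1.5
```

```bash
python3 st.py
```

```text
7.42 [-26.    5.1 153.2] F local [1.4 0.7 3.1]
```

>>> move_arm(
  commands=[0,0,0,0,-4,6,0,0,0,0,0,-8,12,0,0,0,0,0,-11,18,0,0,0,0,0,-14,24,0,0,0,0,0,-16,30,0,0,0,0,0,-18,36,0,0,0,0,0,-18,36,0],
)

```text
clock: 8.3
tcp_pos: [0.5391, -0.0139, 0.1168]
ee_rot: [0.802, 0.597, -0.0, -0.001]
ft_force: [-2.6, 0.5, 6.3]
gripper_width: 0.0002
grasp_force: 2.9
```

```bash
python3 st.py
```

```text
8.3 [-44.6   5.4 116.8] F local [-2.6 -0.2  6.3]
```

>>> move_arm(
  commands=[0,0,0,0,-1,4,0,0,0,0,0,-2,8,0,0,0,0,0,-3,12,0,0,0,0,0,-4,16,0,0,0,0,0,-4,18,0,0,0,0,0,-4,18,0],
)

```text
clock: 9.05
tcp_pos: [0.535, -0.0127, 0.0991]
ee_rot: [0.802, 0.597, -0.001, -0.001]
ft_force: [-3.3, 1.2, 6.7]
gripper_width: 0.0001
grasp_force: 3.5
```

```bash
python3 st.py
```

```text
9.05 [-48.9   5.4  99.1] F local [-3.6  0.2  6.7]
```

>>> move_arm(
  commands=[0,0,0,0,0,1.5,0,0,0,0,0,0,3,0,0,0,0,0,-1,4.5,0,0,0,0,0,-1,6,0,0,0,0,0,-1,6,0],
)

```text
clock: 9.68
tcp_pos: [0.5343, -0.0124, 0.0932]
ee_rot: [0.802, 0.597, -0.0, -0.001]
ft_force: [-2.8, 0.4, 7.4]
gripper_width: 0.0002
grasp_force: 3.7
```

```bash
python3 st.py
```

```text
9.68 [-49.7   5.5  93.2] F local [-2.8 -0.4  7.4]
```

Still springing. Down by 2 mm steps, reading each.

>>> move_arm(
  commands=[0,0,0,0,0,1,0,0,0,0,0,0,2,0,0,0,0,0,0,2,0],
)

```text
clock: 10.05
tcp_pos: [0.534, -0.0123, 0.0912]
ee_rot: [0.802, 0.597, -0.001, -0.001]
ft_force: [-4.3, 1.2, 8.1]
gripper_width: 0.0001
grasp_force: 3.8
```

>>> move_arm(
  commands=[0,0,0,0,0,1,0,0,0,0,0,0,2,0,0,0,0,0,0,2,0],
)

```text
clock: 10.42
tcp_pos: [0.5337, -0.0123, 0.0891]
ee_rot: [0.802, 0.597, -0.001, -0.001]
ft_force: [-5.4, 2.1, 8.0]
gripper_width: 0.0002
grasp_force: 4.0
```

>>> move_arm(
  commands=[0,0,0,0,-0.5,1,0,0,0,0,0,-0.5,2,0,0,0,0,0,-0.5,2,0],
)

```text
clock: 10.8
tcp_pos: [0.5334, -0.0122, 0.0872]
ee_rot: [0.802, 0.597, -0.001, -0.001]
ft_force: [-4.7, 1.3, 8.1]
gripper_width: 0.0001
grasp_force: 4.1
```

>>> move_arm(
  commands=[0,0,0,0,-0.5,1,0,0,0,0,0,-0.5,1.5,0,0,0,0,0,-0.5,1.5,0],
)

```text
clock: 11.18
tcp_pos: [0.5334, -0.0122, 0.0865]
ee_rot: [0.802, 0.597, -0.0, -0.0]
ft_force: [-5.5, 1.6, 15.0]
gripper_width: -0.0002
grasp_force: 7.1
```

Level stop felt at z ≈ 0.0867. Ease slightly, then slide toward the strike.

>>> move_arm(
  commands=[0,0,0,0,-1,-0.3,0,0,0,0,-2,-1,-0.3,0,0,0,0,-4,-1,-0.3,0,0,0,0,-6,-1,-0.3,0,0,0,0,-8,-1,-0.3,0],
)

```text
clock: 11.8
tcp_pos: [0.5312, -0.0195, 0.0867]
ee_rot: [0.802, 0.597, 0.001, 0.0]
ft_force: [-1.1, 2.7, 10.3]
gripper_width: 0.0
grasp_force: 4.7
```

```bash
python3 st.py
```

```text
11.8 [-50.6  -2.2  86.7] F local [-1.9  2.3 10.3]
```

>>> move_arm(
  commands=[0,0,0,-2,0,0.2,0,0,0,0,-4,0,0.2,0,0,0,0,-6,0,0.2,0,0,0,0,-8,0,0.2,0],
)

```text
clock: 12.3
tcp_pos: [0.529, -0.0272, 0.0866]
ee_rot: [0.802, 0.597, 0.001, 0.0]
ft_force: [0.0, 2.4, 10.1]
gripper_width: -0.0004
grasp_force: 5.2
```

```bash
python3 st.py
```

```text
12.3 [-50.6 -10.3  86.6] F local [-0.6  2.3 10.1]
```

>>> move_arm(
  commands=[0,0,0,-2,0,0.2,0,0,0,0,-4,0,0.2,0,0,0,0,-6,0,0.2,0],
)

```text
clock: 12.68
tcp_pos: [0.5277, -0.0322, 0.0866]
ee_rot: [0.802, 0.597, 0.002, 0.0]
ft_force: [2.6, 7.9, 11.0]
gripper_width: -0.0001
grasp_force: 5.6
```

```bash
python3 st.py
```

```text
12.68 [-50.4 -15.3  86.6] F local [ 0.3  8.3 11. ]
```

>>> move_arm(
  commands=[0,0,0,-1,0,0,0,0,0,0,-1,0,0,0],
)

```text
clock: 12.92
tcp_pos: [0.5274, -0.0332, 0.0866]
ee_rot: [0.802, 0.597, 0.002, 0.0]
ft_force: [2.1, 6.6, 10.4]
gripper_width: -0.0002
grasp_force: 5.6
```

```bash
python3 st.py
```

```text
12.93 [-50.4 -16.4  86.6] F local [ 0.2  6.9 10.4]
```

>>> move_arm(
  commands=[0,0,0,-1,0,0,0,0,0,0,-2,0,0,0],
)

```text
clock: 13.18
tcp_pos: [0.5269, -0.035, 0.0866]
ee_rot: [0.802, 0.597, 0.002, 0.0]
ft_force: [1.4, 8.4, 11.2]
gripper_width: 0.0002
grasp_force: 5.5
```

```bash
python3 st.py
```

```text
13.18 [-50.4 -18.3  86.6] F local [-1.   8.5 11.2]
```

>>> move_arm(
  commands=[0,0,0,-1,0,0,0,0,0,0,-2,0,0,0],
)

```text
clock: 13.42
tcp_pos: [0.5263, -0.0369, 0.0866]
ee_rot: [0.802, 0.597, 0.002, 0.0]
ft_force: [2.8, 7.7, 10.7]
gripper_width: -0.0005
grasp_force: 5.5
```

```bash
python3 st.py
```

```text
13.43 [-50.4 -20.3  86.6] F local [ 0.5  8.2 10.7]
```

>>> move_arm(
  commands=[0,0,0,-1,0,0,0,0,0,0,-1.5,0,0,0],
)

```text
clock: 13.68
tcp_pos: [0.5259, -0.0384, 0.0866]
ee_rot: [0.802, 0.597, 0.002, 0.0]
ft_force: [2.2, 9.1, 10.9]
gripper_width: 0.0003
grasp_force: 5.5
```

```bash
python3 st.py
```

```text
13.68 [-50.4 -21.8  86.6] F local [-0.4  9.3 10.9]
```

>>> move_arm(
  commands=[0,0,0,-1,0,0,0,0,0,0,-1.5,0,0,0],
)

```text
clock: 13.92
tcp_pos: [0.5255, -0.0398, 0.0866]
ee_rot: [0.802, 0.597, 0.002, 0.0]
ft_force: [1.9, 7.8, 10.6]
gripper_width: -0.0001
grasp_force: 5.5
```

```bash
python3 st.py; python3 -c "
from h import *
i=r.snapshot('wrist'); cv2.imwrite('pics/w5.png',cv2.resize(i[180:400,140:420],None,fx=2.5,fy=2.5,interpolation=2))"
```

```text
13.93 [-50.4 -23.3  86.6] F local [-0.4  8.  10.6]
```

View pics/w5.png

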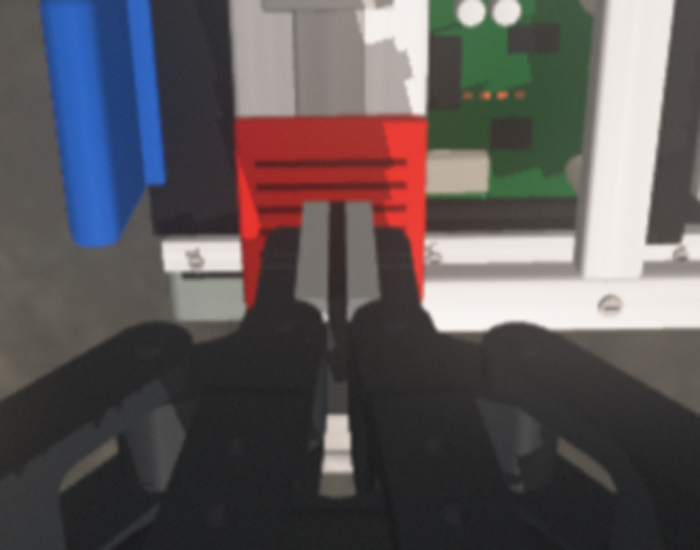

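The plate is level, with the pad's left edge at crop row 117 (image row 227) and the fingertips on it. Convert that edge to bolt travel.

Run:
```python
from h import *
s=r.get_state(); W=cam("wrist",s); print(loc(onz(W,272,226.8,.0867)), "tip edge", loc(onz(W,275,180+200/2.5,.0867)), loc(onz(W,140+490/2.5,180+277/2.5,.05)))
```

```text
[-50.51249785   3.52920773  86.7       ] tip edge [-49.16927367 -14.34953852  86.7       ] [ -9.20010859 -55.03958527  50.        ]
```

>>> move_arm(
  commands=[0,0,0,-1,0,0,0,0,0,0,-2,0,0,0],
)

```text
clock: 14.22
tcp_pos: [0.5249, -0.0417, 0.0866]
ee_rot: [0.802, 0.597, 0.002, 0.0]
ft_force: [1.7, 7.3, 10.4]
gripper_width: -0.0002
grasp_force: 5.4
```

```bash
python3 st.py
```

```text
14.22 [-50.4 -25.3  86.6] F local [-0.4  7.4 10.4]
```

```bash
cat > pad.py <<'E'
from h import *
s=r.get_state(); i=r.snapshot("wrist"); W=cam("wrist",s)
m=blob(i,(0,150,120),(8,255,255),(200,150,350,320)); x,y,w,h=cv2.boundingRect(m)
ys=[p[0][1] for p in m if 262<p[0][0]<285]; v=min(ys); print("row",v,"pad left y",loc(onz(W,272,v,.0867)).round(1));
E
python3 pad.py
```

```text
row 223 pad left y [-50.5   3.5  86.7]
```

>>> move_arm(
  commands=[0,0,0,-1,0,0,0,0,0,0,-2,0,0,0],
)

```text
clock: 14.52
tcp_pos: [0.5243, -0.0437, 0.0865]
ee_rot: [0.802, 0.597, 0.002, 0.0]
ft_force: [1.8, 7.6, 11.1]
gripper_width: -0.0001
grasp_force: 5.4
```

```bash
python3 st.py; python3 pad.py
```

```text
14.53 [-50.5 -27.3  86.5] F local [-0.4  7.8 11.1]
row 219 pad left y [-50.5   3.6  86.7]
```

>>> move_arm(
  commands=[0,0,0,-1,0,0,0,0,0,0,-2,0,0,0],
)

```text
clock: 14.82
tcp_pos: [0.524, -0.0445, 0.0865]
ee_rot: [0.802, 0.597, 0.003, -0.0]
ft_force: [5.8, 17.5, 10.4]
gripper_width: 0.0001
grasp_force: 10.5
```

```bash
python3 st.py; python3 pad.py
```

```text
14.82 [-50.5 -28.2  86.5] F local [ 0.7 18.4 10.4]
row 217 pad left y [-50.5   3.7  86.7]
```

The lip is hit at 18 N and the pad does not move, so the bolt is on its end stop. Ease the side force, then lift straight up.

>>> move_arm(
  commands=[0,0,0,1.5,0,0,0,0,0,0,1.5,0,-1,0,0,0,0,1.5,0,-2,0,0,0,0,1.5,0,-3,0,0,0,0,1.5,0,-5,0,0,0,0,1.5,0,-8,0],
)

```text
clock: 15.62
tcp_pos: [0.5225, -0.0439, 0.0926]
ee_rot: [0.802, 0.597, 0.0, -0.002]
ft_force: [2.4, 6.7, -4.3]
gripper_width: 0.0
grasp_force: 2.7
```

```bash
python3 st.py; python3 pad.py
```

```text
15.62 [-52.1 -28.1  92.6] F local [ 0.5  7.1 -4.3]
row 215 pad left y [-52.2   2.9  86.7]
```

>>> move_arm(
  commands=[0,0,0,1.5,0,0,0,0,0,0,2.5,0,-2,0,0,0,0,2.5,0,-10,0,0,0,0,2.5,0,-30,0,0,0,0,2.5,0,-80,0,0,0,0,2.5,0,-130,0,0,0,0,2.5,0,-170,0,0,0,0,2.5,0,-170,0],
)

```text
clock: 16.68
tcp_pos: [0.5248, -0.0432, 0.2672]
ee_rot: [0.802, 0.597, 0.002, 0.003]
ft_force: [-0.7, 1.0, 0.1]
gripper_width: -0.0002
grasp_force: 0.0
```

```bash
python3 st.py; python3 -c "
from h import *
i=r.snapshot('wrist'); cv2.imwrite('pics/w6.png',cv2.resize(i[90:330,130:430],None,fx=2.5,fy=2.5,interpolation=2))"
```

```text
16.68 [-50.1 -26.8 267.2] F local [-1.   0.8  0.1]
```

View pics/w6.png

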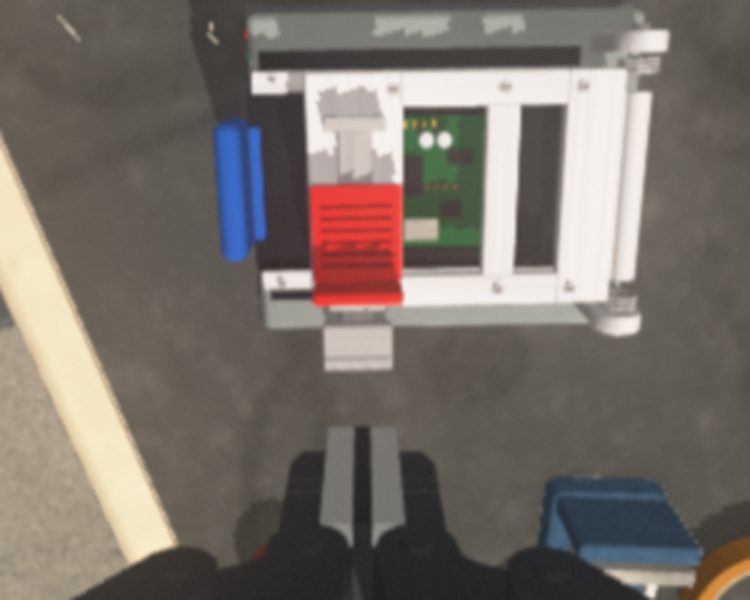

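The plate is held down, with the bolt at (357,245) and its nose under the strike at (357,345). Confirming the tray and bolt positions.

Run:
```python
from h import *
s=r.get_state(); W=cam("wrist",s)
f=lambda u,v,z:loc(onz(W,130+u/2.5,90+v/2.5,z)).round(1)
print("grip outer top edge",f(216,130,.0737),f(224,258,.0737),"inner edge",f(248,125,.0737))
print("pad left",f(357,185,.087),"strike corner",f(324,328,.0917),f(391,325,.0917))
```

```text
grip outer top edge [-109.7   24.1   73.7] [-109.7  -30.9   73.7] inner edge [-96.2  26.1  73.7]
pad left [-51.    2.8  87. ] strike corner [-65.6 -57.5  91.7] [-36.9 -56.4  91.7]
```

```bash
python3 -c "
from rig import r
print(r.sign_off())"
```

```text
the job is handed in; nothing more can be done
None
```

The tray is home, the plate is down level and the bolt is on its end stop under the strike, holding the plate with the arm clear and the tools untouched; the tray push went over your two-kilogram limit, briefly reading about 24 N along the slide (about 29 N in total), and the last push on the bolt read about 21 N.

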